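Put the washed clay extruder parts away

TASK

Put the washed clay extruder's parts away: hang the T-handled plunger on the free forked hook above the drip dish, square on both prongs between the other tools, and stack the two end caps face down on the spigot stand, the large one fully home on the base and the small one fully home on top of it. Set each part down, do not drop it, and do not knock the tools on the rack or the jar, pot and tin that stand between the parts.

Things in the scene. Friction and masses are not known exactly. Their poses are not given: they have to be found in the camera images.
- plunger: Extruder plunger, standing upright, any yaw, 188 mm tall, 0.26-0.46 kg. Origin: underside centre of its round foot (72 mm across, 12 thick), z up. Rod 14 mm thick. Wooden T-handle 18 mm thick (along x): bar 76 mm long (along y), 150-166 mm above the origin, with a crown 40 mm long (y) flush on its middle up to 188 mm. A half turn about z changes nothing. Hung, the bar's underside rests on both prongs.
- rack: Fixed wooden rack, a row of five equal forked hooks; place and yaw vary. Origin on the table under the middle hook's seat; x points into the rack, away from the robot; y along the row. Seats at x = 0, y = -190, -95, 0, 95, 190 mm, prong tops 250 mm above the table. The rail behind the hooks is at x = 55-77 mm, its top 258 mm high, on posts at y = +/-255 mm. Nothing is above.
- hook_seat (a point): Seat of the middle hook (all five alike), 250 mm high. Two prongs, each 8 mm wide and thick, 26 mm clear between them, point to the rack's -x; upturned tips at x = -34 to -29 mm rise 8 mm above the prong tops. A tool goes in from the front, rod between the prongs, foot between the neighbours' feet, bar above the tips, then down behind them.
- dish: Shallow glazed drip dish, 84 mm across and 12 mm high, fixed on the table beneath (within 5 mm) the seat of the one free hook (always one of the three inner hooks); origin: its underside's centre.
- tamper: Square wooden tamper, foot 60 x 66 x 18 mm; same T-handle, rod and height as the plunger; hangs on the rack at its hook (origin: centre of the foot's underside, 100 mm above the table); must not be knocked.
- paddle: Stirring paddle with a white flat blade 10 x 70 x 75 mm; same T-handle, rod and height as the plunger; hangs on the rack at its hook (origin: centre of the foot's underside, 100 mm above the table); must not be knocked.
- stamp: Stamp with a grey conical foot 68 mm across; same T-handle, rod and height as the plunger; hangs on the rack at its hook (origin: centre of the foot's underside, 100 mm above the table); must not be knocked.
- masher: Masher whose foot is a steel grid 56 x 66 mm; same T-handle, rod and height as the plunger; hangs on the rack at its hook (origin: centre of the foot's underside, 100 mm above the table); must not be knocked.
- cap_large: Large aluminium end cap of the extruder, lying face down: flange disc 100 mm across, 12 mm thick, at the bottom, round hub 50 mm in diameter above it, 40 mm high in all, through bore 34 mm in diameter. 0.26 to 0.46 kg. Origin: centre of the flange's underside, z up.
- cap_small: Small aluminium end cap, lying face down: flange 80 mm across, 12 mm thick, hub 46 mm in diameter, 40 mm high in all, bore 34 mm. 0.19 to 0.33 kg. Origin: centre of the flange's underside, z up.
- stand_seat (a point): Seat of the fixed storage stand: centre of the top of its dark base disc (100 mm across, 15 mm thick, so this point is 15 mm above the table). From it rises a steel spigot 30 mm in diameter to 75 mm above this point, its last 10 mm tapering to 18 mm.
- glaze_jar: Narrow jar with a lid, bystander between the parts, 44 mm across, 95 mm high; origin: underside centre. Leave alone.
- test_pot: Little white pot, bystander, 44 mm across, 60 mm high; origin: underside centre. Leave alone.
- slip_tin: Grey tin, bystander, 44 mm across, 75 mm high; origin: underside centre. Leave alone.
Not all that is in view belongs to the job. What is shaped like the cap_large but brown, red or turquoise is not meant.

How it is judged:
By the outcome, as a careful person would: the job done as asked, in the order asked, and still so for the second after the job is handed in, with the robot touching nothing.
It also fails if it takes over 72 s, if anything falls off the work surface, if the arm or the gripper's body presses on something with over 40 N, if the wrist force passes 120 N, or if a joint passes its speed limit or range.

ROBOT

A 7-joint arm with a two-finger parallel gripper is mounted at the origin on the work surface. World frame = base frame: x ahead of the robot, y to its left, z up, the work surface at z = 0. Lengths are in m, angles in rad, forces in N, time in s.
With the tool pointing down it reaches from about 0.4 to 0.875 m from the base axis. Payload 6.5 kg.
Tool frame: the origin (TCP) lies on the centre line of the jaws, within the pads' length; the fingertips stand 17 mm ahead of it and the grasp point (between the pads) lies 2 mm behind it; z points along the fingers, y is the line along which they close (so a half turn about z gives the same grasp; the last joint's range is limited). The gripper opens to 85 mm and grips with 20 to 120 N. Pads are 22 mm wide; open, the fingers measure 114 mm over their backs; the gripper's body (76 mm by 85 mm) begins 54 mm behind the grasp point. The pads swing forward as they close: fully open they stand 13 mm farther back than shut.
Start: joints at [1.127, 0.536, -0.004, 1.538, 0.003, 1.067, -0.071], TCP at [0.24, -0.604, 0.248] pointing down, gripper open.
Joint ranges: [-2.7, 2.7], [-0.37, 2.16], [-1.27, 1.26], [0.24, 2.4], [-1.31, 4.45], [0.19, 1.91], [-2.76, 2.76]. Speed limits (rad/s): [2.39, 2.39, 3.14, 3.14, 3.14, 3.14, 3.14].

INTERFACE

Orientations are given as a unit quaternion [x, y, z, w].
In Python, from workcell import arm gives the robot as it stands.
- The arm moves only by the tool step_arm, never from a script. Its argument "motion" is a list of rows, each an object with "translation": the shift along the world's x, y, z in units of 30 cm (1.0 is 30 cm), a list of three; "twist": the turn, a rotation vector about the world's x, y, z in units of 360 degrees (1.0 is 360 degrees), a list of three; "fingers": the closure, from 0 (fully open) to 1 (shut). In form: [{"translation": [tx, ty, tz], "twist": [ax, ay, az], "fingers": fingers}, ...]. A call has 1 to 12 rows; each row is the pose to reach, as a shift and turn from the pose commanded when the call began, turning the shorter way round; what a row does not reach only later rows make up. A row lasts 1/10 s, in which the tool goes at most 50 mm and 8.59 degrees, less where a joint would pass 70% of its speed; a pose out of reach is approached as far as the arm can. A call with a number of a shift or a turn outside -1 to 1 is refused whole. A call with a gripper value outside its range is refused whole. The fingers move at their own pace and stop on an object; the grip force is fixed at half the most. Time passes only in rows, so rows that repeat a pose let the fingers close. It gives the time, the measured TCP pose, the force, the opening and the grip force at its end, in the units of the state.
- arm.observe(): the state, without advancing time (a new reading comes with each control period).
- arm.get_image(name): name is "side" or "top"; returns a dict with "frame" (400x640x3 uint8, blue, green, red), "K" (3x3 intrinsics, pixels), "D" ([k1, k2, p1, p2, k3] as OpenCV has them; the pictures are not rectified), "camera_from_world" (4x4, takes a point from world to camera coordinates). Camera axes: x right, y down, z forward; pixel columns grow to the right and rows downward; lengths in m; the calibration is good to about 2 mm. A picture is of the moment at which its call begins. There is no depth.
- arm.close_job(): hands the job in; it is judged then, once.
The state is a dict: "t": time; "qpos": joint angles; "qvel": joint speeds; "joint_efforts": joint torques, N m; "eef_pos": TCP position; "ee_rot": TCP orientation; "wrist_force": force on the tool from outside, world axes, zero at the start; "ft_torque": the same for the moment, N m; "gripper_width": opening from 0.0 (shut) to 1.0 (fully open); "gripper_force": force on a finger pad.
Only numpy, scipy, OpenCV 4.12 (cv2) and the standard library are available. Lean on these libraries where they do the work, as an engineer would, in place of code of your own. Each camera call takes 0.05 s, during which the arm holds its last target. There are 200 camera calls.

## Working session

There is one attempt and no reset: what is moved stays moved. The work goes in short steps, Python scripts to look and compute and a tool call to move; the robot and the scene stay as the last step left them, time stands still between calls to the robot, and variables do not carry over. Pictures are saved under pics/ and viewed, at most 13 in all, crops included, and the job is handed in when it is done.

Besides the shell and the picture viewer there is one more tool, called after "Call:" as a command line: name --argument value ..., lists and objects as JSON in quotes. step_arm: Moves the arm, as the interface text tells. Shifts and turns lie within -1 to 1; 1 stands for 30 cm of shift or 360 degrees of turn. Its arguments: {"type":"object","properties":{"motion":{"type":"array"}},"required":["motion"]}

```bash
mkdir -p pics; ls; python3 - <<'E'
from workcell import arm
import cv2,numpy as np,pickle
print(arm.observe())
d={}
for n in("top","side"):
    i=arm.get_image(n);d[n]=i;cv2.imwrite(f"pics/{n}0.png",i["frame"])
    C=np.linalg.inv(i["camera_from_world"]);print(n,i["K"],i["D"],C.round(3))
pickle.dump(d,open("cal.pkl","wb"))
E
```

```text
pics
{'t': 0.0, 'qpos': array([ 1.12680104,  0.5371858 , -0.00442981,  1.53887516,  0.00260991,
        1.06729615, -0.07117563]), 'qvel': array([-0.00048446, -0.00033849,  0.00011441,  0.00092851,  0.00272459,
       -0.00015608, -0.00029423]), 'joint_efforts': array([-5.70054272e-04, -5.83411252e+01,  1.04836375e+00, -2.59104699e+01,
        1.23481115e-02,  9.57892888e-03,  2.79010231e-05]), 'eef_pos': array([ 0.23952069, -0.60360848,  0.24739963]), 'ee_rot': array([ 9.82202667e-01,  1.87822118e-01, -2.34373552e-04, -8.47596926e-04]), 'wrist_force': array([ 0.84371962, -0.06817074,  0.36614446]), 'ft_torque': array([0.0667546 , 0.00653488, 0.01326137]), 'gripper_force': 0.0, 'gripper_width': 1.0004210535786493}
top [[385.66761311   0.         317.82663435]
 [  0.         385.66761311 201.7527456 ]
 [  0.           0.           1.        ]] [-0.04370971  0.          0.          0.          0.        ] [[-0.024 -0.993  0.119  0.351]
 [-1.     0.023 -0.008  0.006]
 [ 0.005 -0.119 -0.993  1.268]
 [ 0.     0.     0.     1.   ]]
side [[483.35893739   0.         319.43431515]
 [  0.         483.35893739 197.98950853]
 [  0.           0.           1.        ]] [0.03668549 0.         0.         0.         0.        ] [[-0.987 -0.093  0.132  0.331]
 [-0.161  0.487 -0.859  1.056]
 [ 0.016 -0.869 -0.495  0.771]
 [ 0.     0.     0.     1.   ]]
```

View pics/top0.png

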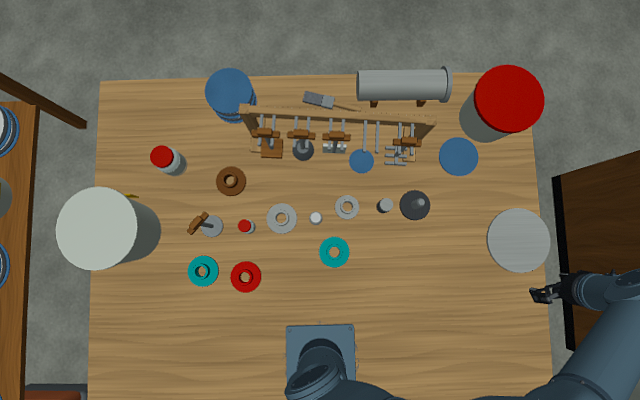

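View pics/side0.png

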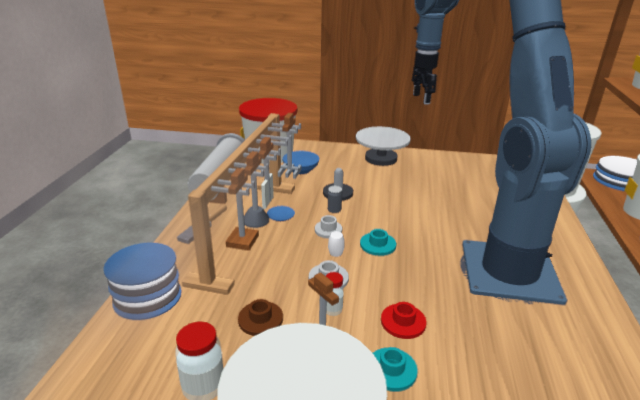

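The top view shows the parts in a row: plunger (205,222), jar (245,226), large cap (281,218), pot (316,217), small cap (347,207), tin (385,205) and stand (414,205). The free hook is at about (369,140) with the dish at (361,161). The side view agrees. I'll enlarge the top view next.

```bash
python3 - <<'E'
import cv2,pickle
d=pickle.load(open("cal.pkl","rb"))
f=d["top"]["frame"]
a=cv2.resize(f[95:175,235:445],(798,304),interpolation=cv2.INTER_CUBIC)   #3.8x
b=cv2.resize(f[180:250,180:440],(780,210),interpolation=cv2.INTER_CUBIC)  #3x
import numpy as np
c=np.zeros((514,798,3),np.uint8);c[:304]=a;c[304:,:780]=b
cv2.imwrite("pics/c1.png",c)
s=d["side"]["frame"]
cv2.imwrite("pics/c2.png",cv2.resize(s[100:340,190:390],(500,600),interpolation=cv2.INTER_CUBIC)) #2.5x
E
```

```text
(no output)
```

View pics/c1.png

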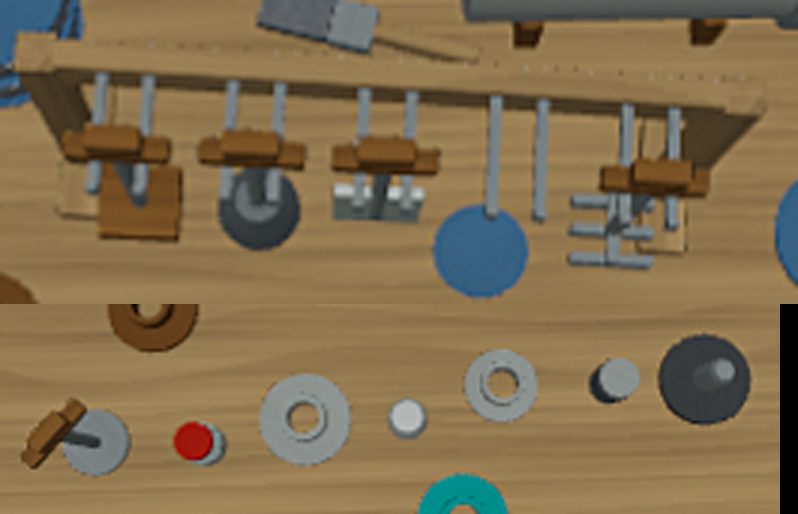

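View pics/c2.png

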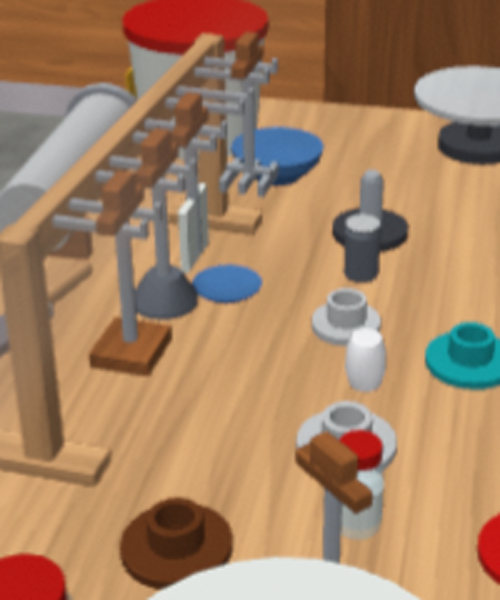

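The crops give usable edges: free-hook prong tips near (491,216) and (539,219), stand disc (704,379), large cap (305,419), small cap (501,385) and plunger foot (96,441) in crop pixels. Next I turn these into world positions.

```bash
cat > h.py <<'E'
import cv2,pickle,numpy as np
from scipy.optimize import least_squares
from scipy.spatial.transform import Rotation as R
cal=pickle.load(open("cal.pkl","rb"))
def proj(cam,P):
    c=cal[cam];T=c["camera_from_world"]
    return cv2.projectPoints(np.float64(P).reshape(-1,3),cv2.Rodrigues(T[:3,:3])[0],T[:3,3],c["K"],c["D"])[0][:,0]
def at(cam,uv,z):
    return least_squares(lambda p:(proj(cam,[p[0],p[1],z])[0]-uv),[.5,0]).x
def un(p,s,ox,oy): return (np.float64(p)+.5)/s-.5+[ox,oy]
def yaw(q):
    y=R.from_quat(q).apply([0,1,0]);return np.degrees(np.arctan2(y[1],y[0]))
E
python3 - <<'E'
from h import *
A=lambda p:un(p,3.8,235,95)
B=lambda x,y:un([x,y-304],3,180,180)
C=lambda p:un(p,2.5,190,100)
L=[(93,192),(225,198),(357,207),(491,217),(624,222)];Rr=[(140,202),(272,202),(405,207),(539,220),(672,228)]
ys=[.19,.095,0,-.095,-.19]
P=[];U=[]
for y,l,r in zip(ys,L,Rr):
    P+=[[-.034,y+.017,.242],[-.034,y-.017,.242]];U+=[A(l),A(r)]
P=np.array(P);U=np.array(U)
def W(p,P):
    c,s=np.cos(p[2]),np.sin(p[2]);return P@np.array([[c,-s,0],[s,c,0],[0,0,1]]).T+[p[0],p[1],0]
s=least_squares(lambda p:(proj("top",W(p,P))-U).ravel(),[.6,0,0],loss="soft_l1")
p=s.x;print("rack",p[:2].round(4),np.degrees(p[2]).round(2));print((s.fun.reshape(-1,2)).round(1).tolist())
print("seat",W(p,np.array([[0,-.095,.25]])).round(4))
T={"plfoot":(96,441.5,.012),"jar":(193,441,.095),"large":(305.5,419.5,.010),"largebore":(305.5,418,.04),"pot":(407,418,.06),"small":(501,385.5,.010),"smallbore":(502,382,.04),"tin":(621,377,.075),"stand":(704.5,379,.013),"spig":(722,370,.09),
"barLL":(30,464,.166),"barUR":(78,405,.166)}
for k,(x,y,z) in T.items(): print(k,at("top",B(x,y),z).round(4))
print("dish",at("top",A((480,251)),.01).round(4))
S={"dish":((228,283),.012),"large":((347,441),.010),"small":((346,323),.010),"stand":((370,229),.013),"spigtop":((372,176),.09),"largetop":((348,417),.04),"smalltop":((347,303),.04)}
for k,(c,z) in S.items(): print("side",k,at("side",C(c),z).round(4))
print("tip side",proj("side",W(p,P)).round(0).tolist())
print("yaw0",yaw([9.82202667e-01,1.87822118e-01,0,0]))
E
```

```text
rack [ 0.6495 -0.0558] -4.73
[[0.3, 0.1], [0.3, -1.8], [0.3, 0.5], [0.3, 0.2], [0.3, 0.2], [0.1, 0.9], [-0.2, -0.4], [-0.4, -0.4], [-0.5, 0.4], [-0.7, -0.4]]
seat [[ 0.6417 -0.1505  0.25  ]]
plfoot [0.4315 0.3436]
jar [0.4245 0.2226]
large [0.4504 0.1156]
largebore [0.4496 0.1129]
pot [0.4455 0.005 ]
small [ 0.4826 -0.0986]
smallbore [ 0.4832 -0.0973]
tin [ 0.4817 -0.2184]
stand [ 0.4841 -0.3218]
spig [ 0.4848 -0.3204]
barLL [0.4016 0.3653]
barUR [0.457  0.3198]
dish [ 0.636  -0.1514]
side dish [ 0.632  -0.1499]
side large [0.4486 0.1172]
side small [ 0.4804 -0.0927]
side stand [ 0.4813 -0.3137]
side spigtop [ 0.4814 -0.3132]
side largetop [0.4483 0.1175]
side smalltop [ 0.4793 -0.0882]
tip side [[247.0, 195.0], [252.0, 188.0], [262.0, 176.0], [266.0, 170.0], [274.0, 160.0], [278.0, 154.0], [285.0, 145.0], [289.0, 141.0], [295.0, 133.0], [299.0, 128.0]]
yaw0 -68.34856613189572
```

Call:
step_arm --motion '[{"translation": [0.75, 1, 0.07], "twist": [0, 0, 0.2], "fingers": 0}, {"translation": [0.75, 1, 0.07], "twist": [0, 0, 0.2], "fingers": 0}, {"translation": [0.75, 1, 0.07], "twist": [0, 0, 0.2], "fingers": 0}, {"translation": [0.75, 1, 0.07], "twist": [0, 0, 0.2], "fingers": 0}, {"translation": [0.75, 1, 0.07], "twist": [0, 0, 0.2], "fingers": 0}, {"translation": [0.75, 1, 0.07], "twist": [0, 0, 0.2], "fingers": 0}, {"translation": [0.75, 1, 0.07], "twist": [0, 0, 0.2], "fingers": 0}, {"translation": [0.75, 1, 0.07], "twist": [0, 0, 0.2], "fingers": 0}, {"translation": [0.75, 1, 0.07], "twist": [0, 0, 0.2], "fingers": 0}]'

```text
t: 1.0
eef_pos: [0.4678, -0.2991, 0.2695]
ee_rot: [0.68, 0.734, 0.001, -0.0]
wrist_force: [0.2, 0.5, 0.3]
gripper_width: 0.995
gripper_force: 0.0
```

Call:
step_arm --motion '[{"translation": [0, 1, 0], "twist": [0, 0, 0.13], "fingers": 0}, {"translation": [0, 1, 0], "twist": [0, 0, 0.13], "fingers": 0}, {"translation": [0, 1, 0], "twist": [0, 0, 0.13], "fingers": 0}, {"translation": [0, 1, 0], "twist": [0, 0, 0.13], "fingers": 0}, {"translation": [0, 1, 0], "twist": [0, 0, 0.13], "fingers": 0}, {"translation": [0, 1, 0], "twist": [0, 0, 0.13], "fingers": 0}, {"translation": [0, 1, 0], "twist": [0, 0, 0.13], "fingers": 0}]'

```text
t: 1.7
eef_pos: [0.4642, 0.0032, 0.2697]
ee_rot: [0.333, 0.943, 0.002, -0.0]
wrist_force: [-0.4, -0.6, -0.2]
gripper_width: 1.003
gripper_force: 0.0
```

Call:
step_arm --motion '[{"translation": [-0.115, 1, 0], "twist": [0, 0, 0], "fingers": 0}, {"translation": [-0.115, 1, 0], "twist": [0, 0, 0], "fingers": 0}, {"translation": [-0.115, 1, 0], "twist": [0, 0, 0], "fingers": 0}, {"translation": [-0.115, 1, 0], "twist": [0, 0, 0], "fingers": 0}, {"translation": [-0.115, 1, 0], "twist": [0, 0, 0], "fingers": 0}, {"translation": [-0.115, 1, 0], "twist": [0, 0, 0], "fingers": 0}, {"translation": [-0.115, 1, 0], "twist": [0, 0, 0], "fingers": 0}]'

```text
t: 2.4
eef_pos: [0.4274, 0.303, 0.2697]
ee_rot: [0.334, 0.943, 0.002, -0.001]
wrist_force: [-0.2, 0.3, -0.9]
gripper_width: 1.0
gripper_force: 0.0
```

Call:
step_arm --motion '[{"translation": [0, 0.15, 0], "twist": [0, 0, 0], "fingers": 0}, {"translation": [0, 0.155, 0], "twist": [0, 0, 0], "fingers": 0}, {"translation": [0, 0.155, 0], "twist": [0, 0, 0], "fingers": 0}]'

```text
t: 2.7
eef_pos: [0.43, 0.3425, 0.2688]
ee_rot: [0.338, 0.941, -0.0, -0.0]
wrist_force: [0.5, -0.8, -0.4]
gripper_width: 0.999
gripper_force: 0.0
```

```bash
python3 - <<'E'
from h import *
from workcell import arm
o=arm.observe();print(o["t"],o["eef_pos"],yaw(o["ee_rot"]),o["qpos"])
a=arm.get_image("top")["frame"];b=arm.get_image("side")["frame"]
a=cv2.resize(a[170:260,150:270],(600,450)[:2],interpolation=cv2.INTER_CUBIC)
b=cv2.resize(b[200:400,250:410],(480,600)[:2],interpolation=cv2.INTER_CUBIC)[:450]
cv2.imwrite("pics/p1.png",np.hstack([cv2.resize(a,(400,300)),cv2.resize(b,(400,375))[:300]]))
E
```

```text
2.7 [0.43000106 0.34248758 0.26882784] 50.52517138568311 [-0.15871642  0.45371247 -0.78188522  1.75087749  0.35605419  1.08569665
 -0.17755114]
```

View pics/p1.png

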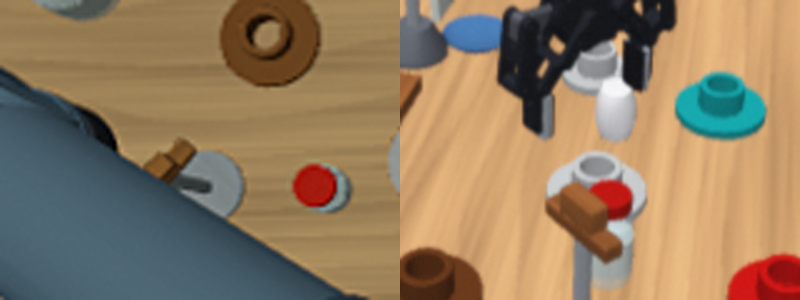

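The open fingers (side: (540,120) and (635,75)) straddle the T-handle at (585,215), square to its bar. The top view shows the bar at (170,160) partly behind the arm. I'll descend and grip.

Call:
step_arm --motion '[{"translation": [0, 0, -0.15], "twist": [0, 0, 0], "fingers": 0}, {"translation": [0, 0, -0.25], "twist": [0, 0, 0], "fingers": 0}, {"translation": [0, 0, -0.3], "twist": [0, 0, 0], "fingers": 0}, {"translation": [0, 0, -0.3], "twist": [0, 0, 0], "fingers": 0}, {"translation": [0, 0, -0.3], "twist": [0, 0, 0], "fingers": 1}, {"translation": [0, 0, -0.3], "twist": [0, 0, 0], "fingers": 1}, {"translation": [0, 0, -0.3], "twist": [0, 0, 0], "fingers": 1}, {"translation": [0, 0, -0.3], "twist": [0, 0, 0], "fingers": 1}, {"translation": [0, 0, -0.3], "twist": [0, 0, 0], "fingers": 1}, {"translation": [0, 0, -0.3], "twist": [0, 0, 0], "fingers": 1}, {"translation": [0, 0, -0.3], "twist": [0, 0, 0], "fingers": 1}, {"translation": [0, 0, -0.3], "twist": [0, 0, 0], "fingers": 1}]'

```text
t: 4.0
eef_pos: [0.4308, 0.3429, 0.1799]
ee_rot: [0.338, 0.941, 0.001, 0.0]
wrist_force: [1.3, 1.1, 6.1]
gripper_width: 0.194
gripper_force: 60.7
```

```bash
python3 - <<'E'
from h import *
from workcell import arm
o=arm.observe();print(o["t"],o["eef_pos"],yaw(o["ee_rot"]),o["gripper_width"]*85,o["gripper_force"],o["wrist_force"])
E
```

```text
4.0 [0.43084232 0.34290509 0.17994835] 50.446203941949264 16.466626531026307 60.6541792396456 [1.31107484 1.12843534 6.05907934]
```

Gripped at about the 18 mm thickness. I'll lift and carry it to the front of the free hook.

Call:
step_arm --motion '[{"translation": [0, 0, 0.07], "twist": [0, 0, 0], "fingers": 1}, {"translation": [0, 0, 0.2], "twist": [0, 0, 0], "fingers": 1}, {"translation": [0, 0, 0.33], "twist": [0, 0, 0], "fingers": 1}, {"translation": [0, 0, 0.45], "twist": [0, 0, 0], "fingers": 1}, {"translation": [0, 0, 0.45], "twist": [0, 0, 0], "fingers": 1}, {"translation": [0.02, -0.12, 0.45], "twist": [0, 0, -0.019], "fingers": 1}, {"translation": [0.04, -0.24, 0.45], "twist": [0, 0, -0.038], "fingers": 1}, {"translation": [0.06, -0.36, 0.45], "twist": [0, 0, -0.057], "fingers": 1}, {"translation": [0.08, -0.48, 0.45], "twist": [0, 0, -0.076], "fingers": 1}, {"translation": [0.1, -0.6, 0.45], "twist": [0, 0, -0.095], "fingers": 1}, {"translation": [0.12, -0.72, 0.45], "twist": [0, 0, -0.114], "fingers": 1}, {"translation": [0.14, -0.84, 0.45], "twist": [0, 0, -0.133], "fingers": 1}]'

```text
t: 5.2
eef_pos: [0.471, 0.0883, 0.3126]
ee_rot: [0.693, 0.721, -0.001, -0.001]
wrist_force: [0.4, -0.6, -3.6]
gripper_width: 0.192
gripper_force: 59.5
```

Call:
step_arm --motion '[{"translation": [0.03, -0.12, 0], "twist": [0, 0, -0.02], "fingers": 1}, {"translation": [0.06, -0.24, 0], "twist": [0, 0, -0.02], "fingers": 1}, {"translation": [0.08, -0.36, 0], "twist": [0, 0, -0.02], "fingers": 1}, {"translation": [0.1, -0.48, 0], "twist": [0, 0, -0.02], "fingers": 1}, {"translation": [0.12, -0.6, 0], "twist": [0, 0, -0.02], "fingers": 1}, {"translation": [0.13, -0.7, 0], "twist": [0, 0, -0.02], "fingers": 1}, {"translation": [0.133, -0.77, 0], "twist": [0, 0, -0.02], "fingers": 1}, {"translation": [0.133, -0.77, 0], "twist": [0, 0, -0.02], "fingers": 1}, {"translation": [0.133, -0.77, 0], "twist": [0, 0, -0.02], "fingers": 1}]'

```text
t: 6.1
eef_pos: [0.511, -0.1405, 0.3126]
ee_rot: [0.735, 0.678, -0.001, -0.002]
wrist_force: [0.1, 0.2, -3.0]
gripper_width: 0.196
gripper_force: 59.6
```

```bash
python3 - <<'E'
from h import *
from workcell import arm
o=arm.observe();print(o["t"],o["eef_pos"],yaw(o["ee_rot"]),o["gripper_width"]*85,o["gripper_force"],o["wrist_force"],R.from_quat(o["ee_rot"]).apply([0,0,1]))
a=arm.get_image("top")["frame"];b=arm.get_image("side")["frame"]
cv2.imwrite("pics/p2.png",np.hstack([cv2.resize(a[95:205,300:420],(480,440),interpolation=cv2.INTER_CUBIC),cv2.resize(b[90:240,220:320],(293,440),interpolation=cv2.INTER_CUBIC)]))
E
```

```text
6.1 [ 0.51099327 -0.14048748  0.31260023] -4.68300083111839 16.663413664257202 59.58526650443673 [ 0.13992977  0.19457116 -3.02762283] [-0.00332497  0.00124764 -0.99999369]
```

View pics/p2.png

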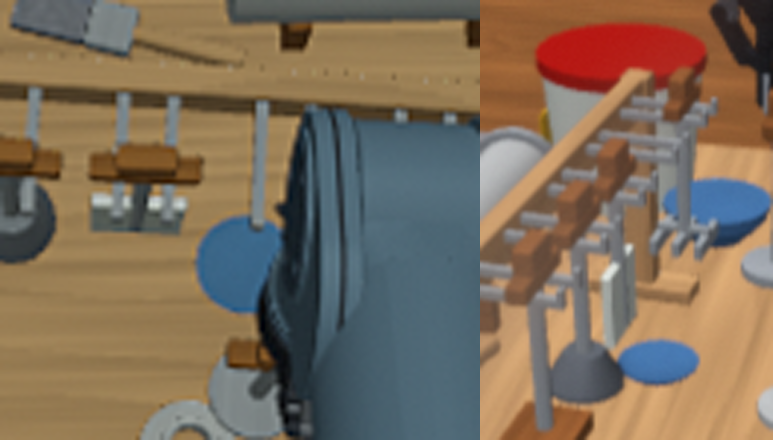

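Held bar's left end is at (227,354) in the crop, left prong tip at (259,225), both as expected. I'll check the bar's offset numerically.

```bash
python3 - <<'E'
from h import *
t=np.radians(-4.73);c,s=np.cos(t),np.sin(t)
def w(x,y,z,o=(.511,-.1405)): return [o[0]+c*x-s*y,o[1]+s*x+c*y,z]
P=[w(-.009,.038,.300),w(.009,.038,.300),w(-.009,.038,.284),w(.009,.02,.322),w(-.009,.02,.322),w(0,.036,.144)]
print(((proj("top",P)-[300,95]+.5)*4-.5).round(0).tolist())
Q=[w(-.034,.021,.242,(.6417,-.1505)),w(-.034,.013,.242,(.6417,-.1505)),w(-.034,.013,.258,(.6417,-.1505))]
print(((proj("top",Q)-[300,95]+.5)*4-.5).round(0).tolist())
Q=[w(-.034,y,z,(.6417,-.1505)) for y in(.017,-.017) for z in (.242,.258)]
print(((proj("side",Q)-[220,90]+.5)*2.933-.5+[480,0]).round(0).tolist())
E
```

```text
[[228.0, 365.0], [230.0, 337.0], [226.0, 369.0], [262.0, 333.0], [261.0, 361.0], [209.0, 387.0]]
[[250.0, 227.0], [262.0, 227.0], [265.0, 221.0]]
[[673.0, 163.0], [673.0, 147.0], [684.0, 149.0], [683.0, 134.0]]
```

Call:
step_arm --motion '[{"translation": [0.08, -0.01, 0], "twist": [0, 0, 0], "fingers": 1}, {"translation": [0.17, -0.015, 0], "twist": [0, 0, 0], "fingers": 1}, {"translation": [0.26, -0.022, 0], "twist": [0, 0, 0], "fingers": 1}, {"translation": [0.34, -0.03, 0], "twist": [0, 0, 0], "fingers": 1}, {"translation": [0.4, -0.035, 0], "twist": [0, 0, 0], "fingers": 1}, {"translation": [0.436, -0.038, 0], "twist": [0, 0, 0], "fingers": 1}, {"translation": [0.436, -0.038, 0], "twist": [0, 0, 0], "fingers": 1}, {"translation": [0.436, -0.038, -0.03], "twist": [0, 0, 0], "fingers": 1}, {"translation": [0.436, -0.038, -0.06], "twist": [0, 0, 0], "fingers": 1}, {"translation": [0.436, -0.038, -0.09], "twist": [0, 0, 0], "fingers": 1}, {"translation": [0.436, -0.038, -0.1], "twist": [0, 0, 0], "fingers": 1}, {"translation": [0.436, -0.038, -0.1], "twist": [0, 0, 0], "fingers": 1}]'

```text
t: 7.4
eef_pos: [0.6423, -0.1521, 0.2834]
ee_rot: [0.735, 0.678, -0.001, -0.001]
wrist_force: [-0.2, -0.2, -3.3]
gripper_width: 0.196
gripper_force: 59.1
```

```bash
python3 - <<'E'
from h import *
from workcell import arm
o=arm.observe();print(o["t"],o["eef_pos"],yaw(o["ee_rot"]),o["gripper_width"]*85,o["gripper_force"],o["wrist_force"],o["ft_torque"])
a=arm.get_image("top")["frame"];b=arm.get_image("side")["frame"]
cv2.imwrite("pics/p3.png",np.hstack([cv2.resize(a[80:200,300:400],(400,480),interpolation=cv2.INTER_CUBIC),cv2.resize(b[70:230,210:340],(390,480),interpolation=cv2.INTER_CUBIC)]))
E
```

```text
7.4 [ 0.64229089 -0.15211466  0.28344568] -4.639169242056721 16.70166033431095 59.07234136015177 [-0.22994874 -0.21449715 -3.289325  ] [-0.03540322 -0.01243768 -0.00441883]
```

View pics/p3.png

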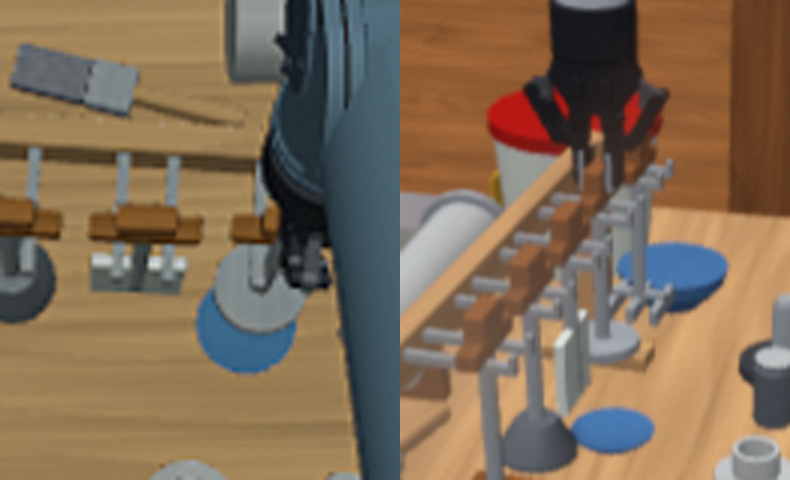

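The plunger sits behind the tips at the hook (side (600,200)), its bar left end at (232,228) in line with its neighbours' bars. I'll lower it the last 5 mm.

Call:
step_arm --motion '[{"translation": [0, 0.003, -0.006], "twist": [0, 0, 0], "fingers": 1}, {"translation": [0, 0.003, -0.01], "twist": [0, 0, 0], "fingers": 1}, {"translation": [0, 0.003, -0.014], "twist": [0, 0, 0], "fingers": 1}, {"translation": [0, 0.003, -0.017], "twist": [0, 0, 0], "fingers": 1}, {"translation": [0, 0.003, -0.017], "twist": [0, 0, 0], "fingers": 1}]'

```text
t: 8.0
eef_pos: [0.6431, -0.1511, 0.2798]
ee_rot: [0.735, 0.678, 0.0, 0.0]
wrist_force: [-2.0, 0.7, 2.5]
gripper_width: 0.198
gripper_force: 59.6
```

Call:
step_arm --motion '[{"translation": [0, 0, 0], "twist": [0, 0, 0], "fingers": 0.5}, {"translation": [0, 0, 0], "twist": [0, 0, 0], "fingers": 0.5}, {"translation": [0, 0, 0], "twist": [0, 0, 0], "fingers": 0.5}, {"translation": [0, 0, 0], "twist": [0, 0, 0], "fingers": 0.5}, {"translation": [0, 0, 0.03], "twist": [0, 0, 0], "fingers": 0.5}, {"translation": [0, 0, 0.1], "twist": [0, 0, 0], "fingers": 0.5}, {"translation": [0, 0, 0.2], "twist": [0, 0, 0], "fingers": 0.3}, {"translation": [0, 0, 0.3], "twist": [0, 0, 0], "fingers": 0}, {"translation": [-0.1, 0.05, 0.3], "twist": [0, 0, 0], "fingers": 0}, {"translation": [-0.25, 0.12, 0.3], "twist": [0, 0, 0], "fingers": 0}, {"translation": [-0.4, 0.25, 0.3], "twist": [0, 0, 0], "fingers": 0}, {"translation": [-0.5, 0.4, 0.3], "twist": [0, 0, 0], "fingers": 0}]'

```text
t: 9.2
eef_pos: [0.4989, -0.0423, 0.3699]
ee_rot: [0.736, 0.677, -0.0, 0.001]
wrist_force: [0.9, 0.3, 1.3]
gripper_width: 1.003
gripper_force: 0.0
```

```bash
python3 - <<'E'
from h import *
from workcell import arm
o=arm.observe();print(o["t"],o["eef_pos"],yaw(o["ee_rot"]),o["gripper_width"]*85,o["gripper_force"],o["wrist_force"],o["ft_torque"])
a=arm.get_image("top")["frame"];b=arm.get_image("side")["frame"]
cv2.imwrite("pics/p4.png",np.hstack([cv2.resize(a[100:240,260:400],(400,400),interpolation=cv2.INTER_CUBIC),cv2.resize(b[100:230,210:340],(400,400),interpolation=cv2.INTER_CUBIC)]))
E
```

```text
9.2 [ 0.49888714 -0.04232446  0.36986135] -4.808876403243761 85.23743938606097 0.0 [0.90574431 0.26444827 1.30124156] [ 0.00971961 -0.04531585  0.00371157]
```

View pics/p4.png

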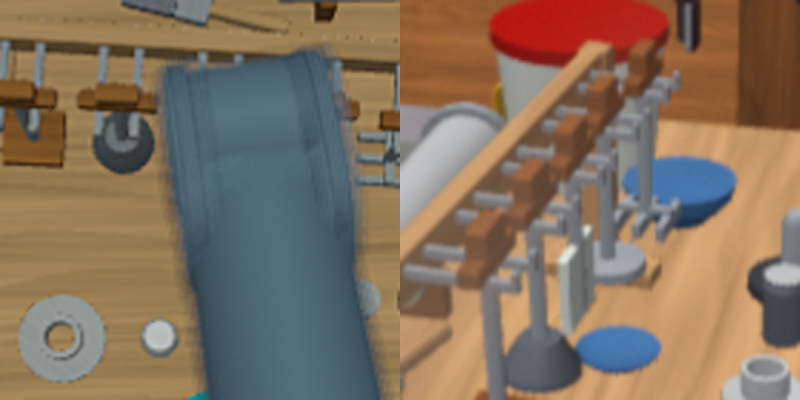

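The plunger hangs in line with its neighbours (side (605,100) to (612,265)), and the large cap is at (62,337). I'll refine the cap and stand positions from silhouette centroids in the first top picture.

```bash
python3 - <<'E'
from h import *
f=cal["top"]["frame"].astype(int)
sp=f.max(2)-f.min(2);v=f.mean(2)
th=np.linspace(0,2*np.pi,72,endpoint=False)
def hull(xy,layers):
    P=np.vstack([np.c_[xy[0]+r*np.cos(th),xy[1]+r*np.sin(th),0*th+z] for r,z in layers]);return cv2.convexHull(proj("top",P).astype(np.float32))
def cen(h): m=cv2.moments(h);return np.array([m["m10"],m["m01"]])/m["m00"],m["m00"]
for n,g,layers,mask in [("large",(281,218),[(.05,0),(.05,.012)],(sp<45)),("small",(347,207),[(.04,0),(.04,.012)],(sp<45)),("stand",(414,205),[(.05,0),(.05,.015)],(v<95)&(sp<45)),("foot",(213,226),[(.036,0),(.036,.012)],(sp<45))]:
    m=mask.astype(np.uint8);w=np.zeros_like(m);cv2.circle(w,g,21 if n!="small" else 17,1,-1);m&=w
    k,lab,st,_=cv2.connectedComponentsWithStats(m);i=1+st[1:,4].argmax()
    c=cv2.findContours((lab==i).astype(np.uint8),cv2.RETR_EXTERNAL,cv2.CHAIN_APPROX_NONE)[0][0]
    h=cv2.convexHull(c);u,a=cen(h)
    s=least_squares(lambda p:cen(hull(p,layers))[0]-u,[.46,0]).x
    print(n,u,st[i][:5],a,cen(hull(s,layers))[1],s.round(4))
E
```

```text
large [281.28401009 218.08075247] [266 203  31  31 691] 726.5 742.0257840950508 [0.451  0.1164]
small [346.50421709 206.78144481] [335 195  24  25 416] 454.5 472.3720224851277 [ 0.4832 -0.0983]
stand [414.37541138 204.72849083] [399 190  31  30 698] 709.0 748.8616009554826 [ 0.4846 -0.3226]
foot [209.27559913 226.27814089] [193 215  31  23 418] 459.0 399.3667865303578 [0.4296 0.3529]
```

Call:
step_arm --motion '[{"translation": [-0.137, 0.49, 0], "twist": [0, 0, 0], "fingers": 0}, {"translation": [-0.137, 0.49, 0], "twist": [0, 0, 0], "fingers": 0}, {"translation": [-0.137, 0.49, 0], "twist": [0, 0, 0], "fingers": 0}, {"translation": [-0.137, 0.49, -0.2], "twist": [0, 0, 0], "fingers": 0}, {"translation": [-0.137, 0.49, -0.4], "twist": [0, 0, 0], "fingers": 0}, {"translation": [-0.137, 0.49, -0.6], "twist": [0, 0, 0], "fingers": 0}, {"translation": [-0.137, 0.49, -0.727], "twist": [0, 0, 0], "fingers": 0}, {"translation": [-0.137, 0.49, -0.727], "twist": [0, 0, 0], "fingers": 0}, {"translation": [-0.137, 0.49, -0.727], "twist": [0, 0, 0], "fingers": 0}]'

```text
t: 10.2
eef_pos: [0.4584, 0.1046, 0.149]
ee_rot: [0.735, 0.678, -0.002, -0.001]
wrist_force: [0.0, 0.0, 0.8]
gripper_width: 0.996
gripper_force: 0.0
```

Call:
step_arm --motion '[{"translation": [-0.025, 0.038, 0], "twist": [0, 0, 0], "fingers": 0}, {"translation": [-0.025, 0.038, -0.13], "twist": [0, 0, 0], "fingers": 0}, {"translation": [-0.025, 0.038, -0.25], "twist": [0, 0, 0], "fingers": 0}, {"translation": [-0.025, 0.038, -0.34], "twist": [0, 0, 0], "fingers": 0}, {"translation": [-0.025, 0.038, -0.383], "twist": [0, 0, 0], "fingers": 0}, {"translation": [-0.025, 0.038, -0.383], "twist": [0, 0, 0], "fingers": 0}, {"translation": [-0.025, 0.038, -0.383], "twist": [0, 0, 0], "fingers": 1}, {"translation": [-0.025, 0.038, -0.383], "twist": [0, 0, 0], "fingers": 1}, {"translation": [-0.025, 0.038, -0.383], "twist": [0, 0, 0], "fingers": 1}, {"translation": [-0.025, 0.038, -0.383], "twist": [0, 0, 0], "fingers": 1}, {"translation": [-0.025, 0.038, -0.383], "twist": [0, 0, 0], "fingers": 1}, {"translation": [-0.025, 0.038, -0.383], "twist": [0, 0, 0], "fingers": 1}]'

```text
t: 11.4
eef_pos: [0.453, 0.1167, 0.0378]
ee_rot: [0.735, 0.678, 0.001, 0.001]
wrist_force: [-2.4, -1.6, 11.7]
gripper_width: 0.558
gripper_force: 60.9
```

Call:
step_arm --motion '[{"translation": [0, 0, 0.05], "twist": [0, 0, 0], "fingers": 1}, {"translation": [0, 0, 0.17], "twist": [0, 0, 0], "fingers": 1}, {"translation": [0, 0, 0.3], "twist": [0, 0, 0], "fingers": 1}, {"translation": [0, 0, 0.43], "twist": [0, 0, 0], "fingers": 1}, {"translation": [0.01, -0.1, 0.45], "twist": [0, 0, 0], "fingers": 1}, {"translation": [0.02, -0.23, 0.45], "twist": [0, 0, 0], "fingers": 1}, {"translation": [0.03, -0.36, 0.45], "twist": [0, 0, 0], "fingers": 1}, {"translation": [0.04, -0.49, 0.45], "twist": [0, 0, 0], "fingers": 1}, {"translation": [0.05, -0.62, 0.45], "twist": [0, 0, 0], "fingers": 1}, {"translation": [0.06, -0.75, 0.45], "twist": [0, 0, 0], "fingers": 1}, {"translation": [0.07, -0.85, 0.45], "twist": [0, 0, 0], "fingers": 1}, {"translation": [0.07, -0.9, 0.45], "twist": [0, 0, 0], "fingers": 1}]'

```text
t: 12.6
eef_pos: [0.4725, -0.1573, 0.1714]
ee_rot: [0.737, 0.676, -0.001, 0.0]
wrist_force: [0.1, 0.9, -4.7]
gripper_width: 0.55
gripper_force: 65.2
```

Call:
step_arm --motion '[{"translation": [0.01, -0.13, 0], "twist": [0, 0, 0], "fingers": 1}, {"translation": [0.02, -0.26, 0], "twist": [0, 0, 0], "fingers": 1}, {"translation": [0.03, -0.38, 0], "twist": [0, 0, 0], "fingers": 1}, {"translation": [0.037, -0.48, 0], "twist": [0, 0, 0], "fingers": 1}, {"translation": [0.042, -0.54, 0], "twist": [0, 0, 0], "fingers": 1}, {"translation": [0.042, -0.56, 0], "twist": [0, 0, 0], "fingers": 1}, {"translation": [0.042, -0.56, 0], "twist": [0, 0, 0], "fingers": 1}, {"translation": [0.042, -0.56, 0], "twist": [0, 0, 0], "fingers": 1}]'

```text
t: 13.4
eef_pos: [0.486, -0.3193, 0.1711]
ee_rot: [0.734, 0.679, 0.0, -0.001]
wrist_force: [-0.4, 0.6, -4.5]
gripper_width: 0.552
gripper_force: 65.1
```

```bash
python3 - <<'E'
from h import *
from workcell import arm
o=arm.observe();print(o["t"],o["eef_pos"],yaw(o["ee_rot"]),o["gripper_width"]*85,o["gripper_force"],o["wrist_force"],o["ft_torque"])
a=arm.get_image("top")["frame"];b=arm.get_image("side")["frame"]
pickle.dump((a,b),open("im5.pkl","wb"))
print(proj("side",[.4845,-.322,.09]),proj("side",[.4845,-.322,.13]),proj("top",[.4845,-.322,.17]))
cv2.imwrite("pics/p5.png",np.hstack([cv2.resize(a[140:260,340:460],(400,400),interpolation=cv2.INTER_CUBIC),cv2.resize(b[120:220,285:385],(400,400),interpolation=cv2.INTER_CUBIC)]))
E
```

```text
13.4 [ 0.48603329 -0.31930878  0.17113884] -4.502894033210141 46.96229474591146 65.10098200582433 [-0.37287107  0.63642749 -4.5342752 ] [0.02262638 0.07749856 0.0457767 ]
[[337.87608824 168.8119556 ]] [[338.31870693 157.3825919 ]] [[428.34870721 198.46320935]]
```

View pics/p5.png

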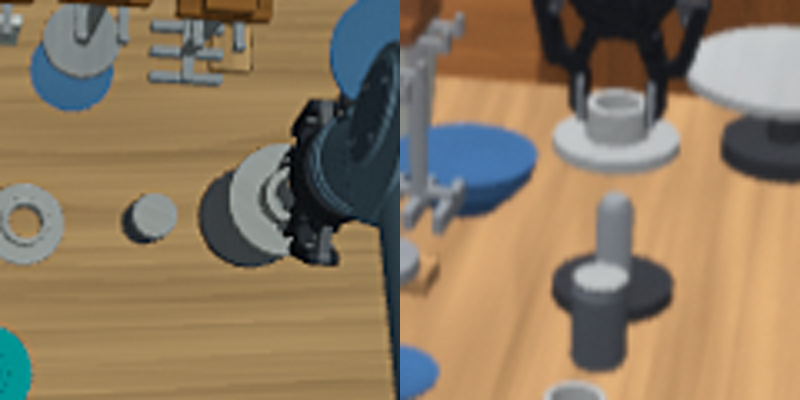

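The side view has the cap centre (616,138) in line with the spigot (614,200). The top view shows the flange's left edge at x≈229 and the disc's left edge at x≈199. I'll check y from these edges.

```bash
python3 - <<'E'
from h import *
a,b=pickle.load(open("im5.pkl","rb"))
g=a.mean(2)
for r in (197,200,203): print(r,g[r,394:416].astype(int).tolist())
print("col424", g[172:190,420].astype(int).tolist())
print("bot", g[208:226,420].astype(int).tolist())
th=np.linspace(0,2*np.pi,180)
def ext(x,y,l):
    P=np.vstack([np.c_[x+r*np.cos(th),y+r*np.sin(th),0*th+z] for r,z in l]);q=proj("top",P);return q.min(0).round(2),q.max(0).round(2)
print("cap",ext(.485,-.3195,[(.05,.136),(.05,.148)]),"stand",ext(.4845,-.322,[(.05,0),(.05,.015)]))
E
```

```text
197 [131, 132, 131, 131, 131, 132, 138, 95, 56, 57, 60, 61, 61, 57, 58, 154, 150, 146, 145, 146, 147, 146]
200 [128, 127, 128, 127, 127, 134, 60, 56, 63, 62, 61, 61, 60, 58, 60, 154, 151, 149, 148, 146, 147, 146]
203 [121, 122, 122, 124, 130, 89, 53, 60, 63, 62, 62, 61, 60, 59, 58, 126, 151, 148, 147, 146, 147, 149]
col424 [128, 126, 124, 125, 125, 124, 125, 124, 120, 114, 111, 131, 148, 149, 148, 151, 150, 149]
bot [147, 146, 146, 148, 149, 150, 154, 111, 63, 59, 56, 93, 125, 130, 120, 118, 117, 122]
cap (array([407.48, 182.49]), array([442.17, 216.56])) stand (array([398.57, 189.42]), array([429.81, 220.03]))
```

Call:
step_arm --motion '[{"translation": [-0.003, 0, -0.08], "twist": [0, 0, 0], "fingers": 1}, {"translation": [-0.003, 0, -0.13], "twist": [0, 0, 0], "fingers": 1}, {"translation": [-0.003, 0, -0.15], "twist": [0, 0, 0], "fingers": 1}, {"translation": [-0.003, 0, -0.17], "twist": [0, 0, 0], "fingers": 1}, {"translation": [-0.003, 0, -0.19], "twist": [0, 0, 0], "fingers": 1}, {"translation": [-0.003, 0, -0.21], "twist": [0, 0, 0], "fingers": 1}, {"translation": [-0.003, 0, -0.21], "twist": [0, 0, 0], "fingers": 1}]'

```text
t: 14.2
eef_pos: [0.4846, -0.3214, 0.1076]
ee_rot: [0.735, 0.678, -0.0, -0.0]
wrist_force: [-0.9, -0.1, -4.0]
gripper_width: 0.556
gripper_force: 65.0
```

Call:
step_arm --motion '[{"translation": [0, 0, -0.03], "twist": [0, 0, 0], "fingers": 1}, {"translation": [0, 0, -0.06], "twist": [0, 0, 0], "fingers": 1}, {"translation": [0, 0, -0.09], "twist": [0, 0, 0], "fingers": 1}, {"translation": [0, 0, -0.12], "twist": [0, 0, 0], "fingers": 1}, {"translation": [0, 0, -0.15], "twist": [0, 0, 0], "fingers": 1}, {"translation": [0, 0, -0.17], "twist": [0, 0, 0], "fingers": 1}, {"translation": [0, 0, -0.178], "twist": [0, 0, 0], "fingers": 1}, {"translation": [0, 0, -0.178], "twist": [0, 0, 0], "fingers": 1}]'

```text
t: 15.0
eef_pos: [0.4848, -0.3214, 0.0544]
ee_rot: [0.735, 0.678, -0.0, -0.0]
wrist_force: [0.5, -0.7, -4.2]
gripper_width: 0.556
gripper_force: 65.2
```

Call:
step_arm --motion '[{"translation": [0, 0, -0.004], "twist": [0, 0, 0], "fingers": 1}, {"translation": [0, 0, -0.008], "twist": [0, 0, 0], "fingers": 1}, {"translation": [0, 0, -0.012], "twist": [0, 0, 0], "fingers": 1}, {"translation": [0, 0, -0.012], "twist": [0, 0, 0], "fingers": 1}]'

```text
t: 15.4
eef_pos: [0.4853, -0.3218, 0.0529]
ee_rot: [0.735, 0.678, -0.0, 0.001]
wrist_force: [-3.8, 1.6, 10.5]
gripper_width: 0.55
gripper_force: 66.8
```

Seated (contact, 15 mm above the pick height). I'll release, rise and go over the small cap.

Call:
step_arm --motion '[{"translation": [0, 0, 0], "twist": [0, 0, 0], "fingers": 0}, {"translation": [0, 0, 0], "twist": [0, 0, 0], "fingers": 0}, {"translation": [0, 0, 0], "twist": [0, 0, 0], "fingers": 0}, {"translation": [0, 0, 0], "twist": [0, 0, 0], "fingers": 0}, {"translation": [0, 0, 0.1], "twist": [0, 0, 0], "fingers": 0}, {"translation": [0, 0, 0.25], "twist": [0, 0, 0], "fingers": 0}, {"translation": [0, 0, 0.4], "twist": [0, 0, 0], "fingers": 0}, {"translation": [0, 0.15, 0.4], "twist": [0, 0, 0], "fingers": 0}, {"translation": [0, 0.3, 0.4], "twist": [0, 0, 0], "fingers": 0}, {"translation": [0, 0.45, 0.4], "twist": [0, 0, 0], "fingers": 0}, {"translation": [-0.006, 0.6, 0.4], "twist": [0, 0, 0], "fingers": 0}, {"translation": [-0.006, 0.7, 0.4], "twist": [0, 0, 0], "fingers": 0}]'

```text
t: 16.6
eef_pos: [0.4828, -0.1081, 0.1714]
ee_rot: [0.734, 0.679, 0.0, -0.0]
wrist_force: [0.5, -1.0, 0.3]
gripper_width: 1.002
gripper_force: 0.0
```

Call:
step_arm --motion '[{"translation": [0, 0.04, -0.08], "twist": [0, 0, 0], "fingers": 0}, {"translation": [0, 0.044, -0.15], "twist": [0, 0, 0], "fingers": 0}, {"translation": [0, 0.044, -0.15], "twist": [0, 0, 0], "fingers": 0}]'

```text
t: 16.9
eef_pos: [0.4813, -0.0975, 0.1243]
ee_rot: [0.735, 0.679, -0.001, -0.002]
wrist_force: [-0.3, -0.7, 0.4]
gripper_width: 1.002
gripper_force: 0.0
```

```bash
python3 - <<'E'
from h import *
from workcell import arm
o=arm.observe();print(o["t"],o["eef_pos"],yaw(o["ee_rot"]),o["gripper_width"]*85,o["wrist_force"])
a=arm.get_image("top")["frame"];b=arm.get_image("side")["frame"]
cv2.imwrite("pics/p6.png",np.hstack([cv2.resize(a[140:260,340:460],(400,400),interpolation=cv2.INTER_CUBIC),cv2.resize(b[130:230,285:385],(400,400),interpolation=cv2.INTER_CUBIC)]))
E
```

```text
16.9 [ 0.48133632 -0.097463    0.12426991] -4.539359629455155 85.17073792406215 [-0.3098436  -0.71929741  0.38250997]
```

View pics/p6.png

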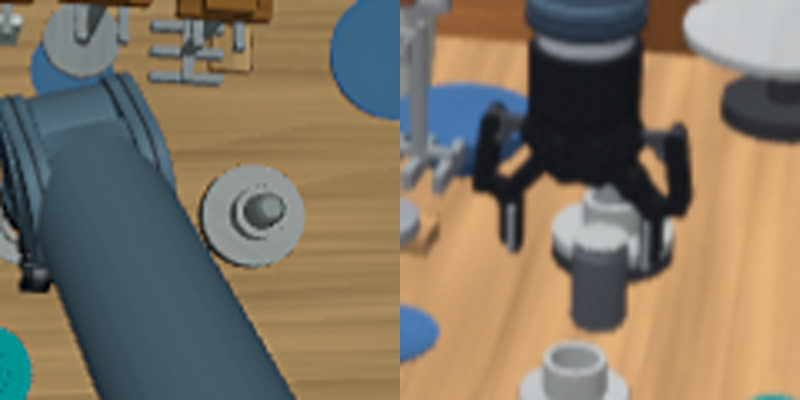

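The large cap sits flat on the base around the spigot (top (253,215)). The open gripper is above the small cap (side (575,360)). I'll descend and grip.

Call:
step_arm --motion '[{"translation": [0.003, -0.002, -0.1], "twist": [0, 0, 0], "fingers": 0}, {"translation": [0.003, -0.002, -0.2], "twist": [0, 0, 0], "fingers": 0}, {"translation": [0.003, -0.002, -0.26], "twist": [0, 0, 0], "fingers": 0}, {"translation": [0.003, -0.002, -0.29], "twist": [0, 0, 0], "fingers": 0}, {"translation": [0.003, -0.002, -0.29], "twist": [0, 0, 0], "fingers": 0}, {"translation": [0.003, -0.002, -0.29], "twist": [0, 0, 0], "fingers": 1}, {"translation": [0.003, -0.002, -0.29], "twist": [0, 0, 0], "fingers": 1}, {"translation": [0.003, -0.002, -0.29], "twist": [0, 0, 0], "fingers": 1}, {"translation": [0.003, -0.002, -0.29], "twist": [0, 0, 0], "fingers": 1}, {"translation": [0.003, -0.002, -0.29], "twist": [0, 0, 0], "fingers": 1}, {"translation": [0.003, -0.002, -0.29], "twist": [0, 0, 0], "fingers": 1}, {"translation": [0.003, -0.002, -0.29], "twist": [0, 0, 0], "fingers": 1}]'

```text
t: 18.2
eef_pos: [0.4847, -0.0992, 0.0405]
ee_rot: [0.735, 0.678, 0.0, 0.001]
wrist_force: [-1.8, -0.4, 10.5]
gripper_width: 0.506
gripper_force: 60.7
```

Call:
step_arm --motion '[{"translation": [0, 0, 0.05], "twist": [0, 0, 0], "fingers": 1}, {"translation": [0, 0, 0.17], "twist": [0, 0, 0], "fingers": 1}, {"translation": [0, 0, 0.3], "twist": [0, 0, 0], "fingers": 1}, {"translation": [0, 0, 0.43], "twist": [0, 0, 0], "fingers": 1}, {"translation": [0, -0.1, 0.45], "twist": [0, 0, 0], "fingers": 1}, {"translation": [0, -0.23, 0.45], "twist": [0, 0, 0], "fingers": 1}, {"translation": [0, -0.36, 0.45], "twist": [0, 0, 0], "fingers": 1}, {"translation": [0, -0.49, 0.45], "twist": [0, 0, 0], "fingers": 1}, {"translation": [0, -0.61, 0.45], "twist": [0, 0, 0], "fingers": 1}, {"translation": [0, -0.7, 0.45], "twist": [0, 0, 0], "fingers": 1}, {"translation": [0, -0.745, 0.45], "twist": [0, 0, 0], "fingers": 1}, {"translation": [0, -0.745, 0.45], "twist": [0, 0, 0], "fingers": 1}]'

```text
t: 19.4
eef_pos: [0.4833, -0.3241, 0.1741]
ee_rot: [0.736, 0.677, -0.0, 0.0]
wrist_force: [-0.0, 0.3, -1.9]
gripper_width: 0.506
gripper_force: 62.7
```

```bash
python3 - <<'E'
from h import *
from workcell import arm
a=arm.get_image("top")["frame"];b=arm.get_image("side")["frame"];o=arm.observe();print(o["t"],o["eef_pos"],o["wrist_force"])
g=a.mean(2)
for r in (196,199,202): print(r,g[r,396:420].astype(int).tolist())
for c in (420,422):print("top",c,g[176:194,c].astype(int).tolist(),"bot", g[204:222,c].astype(int).tolist())
th=np.linspace(0,2*np.pi,180)
x,y=o["eef_pos"][:2];z=.133
q=proj("top",np.vstack([np.c_[x+.04*np.cos(th),y+.04*np.sin(th),0*th+h] for h in(z,z+.012)]));print(q.min(0),q.max(0))
s=b.mean(2)
q=proj("side",np.vstack([np.c_[x+.04*np.cos(th),y+.04*np.sin(th),0*th+h] for h in(z,z+.012)]));print("side",q.min(0),q.max(0))
r=int(q.mean(0)[1])
for r in(r-1,r,r+1):print(r,s[r,316:332].astype(int).tolist(),s[r,344:362].astype(int).tolist())
print("spig",proj("side",[.4845,-.322,.075]),s[171:176:2,326:350].astype(int).tolist())
E
```

```text
19.5 [ 0.48418707 -0.32053662  0.1740972 ] [ 0.17609778  0.4553532  -2.80803863]
196 [131, 130, 131, 132, 133, 138, 58, 136, 153, 151, 150, 149, 149, 149, 150, 151, 156, 114, 139, 149, 147, 144, 147, 152]
199 [128, 128, 130, 135, 76, 71, 147, 148, 146, 148, 150, 149, 150, 155, 131, 103, 141, 92, 152, 148, 145, 148, 151, 129]
202 [120, 122, 127, 90, 42, 147, 150, 146, 145, 145, 146, 146, 157, 85, 58, 157, 150, 70, 151, 148, 148, 145, 150, 150]
top 420 [124, 125, 124, 123, 119, 113, 112, 119, 118, 111, 113, 115, 115, 140, 147, 146, 149, 147] bot [132, 154, 155, 151, 151, 151, 154, 145, 94, 141, 149, 146, 147, 150, 153, 95, 118, 130]
top 422 [124, 126, 125, 120, 116, 112, 114, 120, 119, 112, 113, 100, 139, 147, 145, 145, 148, 152] bot [69, 65, 127, 152, 152, 150, 151, 153, 146, 103, 142, 148, 147, 150, 142, 126, 126, 125]
[410.93917454 186.25734791] [438.85388757 213.54241695]
side [325.65586627 148.02548232] [351.33120903 162.20703411]
154 [133, 145, 151, 150, 148, 151, 152, 155, 155, 155, 157, 159, 186, 193, 193, 194] [126, 129, 143, 181, 196, 198, 197, 192, 166, 167, 165, 160, 156, 156, 158, 162, 160, 159]
155 [123, 132, 145, 149, 150, 152, 154, 155, 157, 157, 154, 141, 171, 188, 191, 193] [146, 167, 179, 195, 198, 197, 193, 173, 141, 164, 165, 160, 154, 156, 158, 161, 159, 157]
156 [120, 122, 136, 149, 151, 153, 156, 158, 159, 158, 154, 135, 143, 166, 182, 189] [179, 193, 196, 196, 195, 193, 174, 141, 128, 162, 163, 158, 154, 156, 158, 159, 159, 158]
spig [[337.71324267 173.02159658]] [[159, 158, 157, 156, 154, 152, 152, 149, 134, 137, 148, 152, 151, 146, 134, 121, 112, 140, 160, 160, 161, 162, 160, 158], [157, 159, 158, 157, 155, 154, 151, 147, 126, 125, 129, 129, 129, 127, 120, 114, 108, 127, 160, 163, 162, 162, 158, 155], [158, 160, 161, 159, 156, 152, 153, 150, 124, 122, 125, 124, 121, 120, 117, 112, 107, 127, 162, 166, 164, 161, 159, 157]]
```

Cap is about 1–2 mm off in -x and -y relative to the spigot; I'll correct this and lower.

Call:
step_arm --motion '[{"translation": [0.005, 0.006, -0.06], "twist": [0, 0, 0], "fingers": 1}, {"translation": [0.005, 0.006, -0.11], "twist": [0, 0, 0], "fingers": 1}, {"translation": [0.005, 0.006, -0.14], "twist": [0, 0, 0], "fingers": 1}, {"translation": [0.005, 0.006, -0.16], "twist": [0, 0, 0], "fingers": 1}, {"translation": [0.005, 0.006, -0.18], "twist": [0, 0, 0], "fingers": 1}, {"translation": [0.005, 0.006, -0.2], "twist": [0, 0, 0], "fingers": 1}, {"translation": [0.005, 0.006, -0.2], "twist": [0, 0, 0], "fingers": 1}]'

```text
t: 20.2
eef_pos: [0.4852, -0.3213, 0.1136]
ee_rot: [0.735, 0.678, -0.0, 0.0]
wrist_force: [0.5, -2.1, -3.0]
gripper_width: 0.506
gripper_force: 62.5
```

Call:
step_arm --motion '[{"translation": [0, -0.003, -0.01], "twist": [0, 0, 0], "fingers": 1}, {"translation": [0, -0.003, -0.025], "twist": [0, 0, 0], "fingers": 1}, {"translation": [0, -0.003, -0.04], "twist": [0, 0, 0], "fingers": 1}, {"translation": [0, -0.003, -0.052], "twist": [0, 0, 0], "fingers": 1}, {"translation": [0, -0.003, -0.06], "twist": [0, 0, 0], "fingers": 1}, {"translation": [0, -0.003, -0.064], "twist": [0, 0, 0], "fingers": 1}, {"translation": [0, -0.003, -0.068], "twist": [0, 0, 0], "fingers": 1}, {"translation": [0, -0.003, -0.068], "twist": [0, 0, 0], "fingers": 1}]'

```text
t: 21.0
eef_pos: [0.4853, -0.3215, 0.0955]
ee_rot: [0.735, 0.678, -0.001, -0.0]
wrist_force: [-7.1, 2.1, 16.3]
gripper_width: 0.506
gripper_force: 64.6
```

Call:
step_arm --motion '[{"translation": [0, 0, 0.003], "twist": [0, 0, 0], "fingers": 0}, {"translation": [0, 0, 0.003], "twist": [0, 0, 0], "fingers": 0}, {"translation": [0, 0, 0.003], "twist": [0, 0, 0], "fingers": 0}, {"translation": [0, 0, 0.003], "twist": [0, 0, 0], "fingers": 0}, {"translation": [0, 0, 0.1], "twist": [0, 0, 0], "fingers": 0}, {"translation": [0, 0, 0.25], "twist": [0, 0, 0], "fingers": 0}, {"translation": [0, 0, 0.4], "twist": [0, 0, 0], "fingers": 0}, {"translation": [-0.1, -0.15, 0.5], "twist": [0, 0, 0], "fingers": 0}, {"translation": [-0.2, -0.28, 0.5], "twist": [0, 0, 0], "fingers": 0}, {"translation": [-0.3, -0.4, 0.5], "twist": [0, 0, 0], "fingers": 0}, {"translation": [-0.4, -0.5, 0.5], "twist": [0, 0, 0], "fingers": 0}, {"translation": [-0.5, -0.6, 0.5], "twist": [0, 0, 0], "fingers": 0}]'

```text
t: 22.2
eef_pos: [0.3332, -0.5035, 0.2437]
ee_rot: [0.736, 0.677, -0.0, 0.0]
wrist_force: [1.1, -1.0, 0.2]
gripper_width: 1.001
gripper_force: 0.0
```

```bash
python3 - <<'E'
from h import *
from workcell import arm
a=arm.get_image("top")["frame"];b=arm.get_image("side")["frame"];o=arm.observe();print(o["t"],o["eef_pos"],o["wrist_force"])
cv2.imwrite("pics/p7.png",np.hstack([cv2.resize(a[90:240,230:440],(490,350),interpolation=cv2.INTER_CUBIC),cv2.resize(b[100:270,230:380],(309,350),interpolation=cv2.INTER_CUBIC)]))
E
```

```text
22.3 [ 0.32846067 -0.50726988  0.24317822] [-0.11443846  0.38844406 -0.07889715]
```

View pics/p7.png

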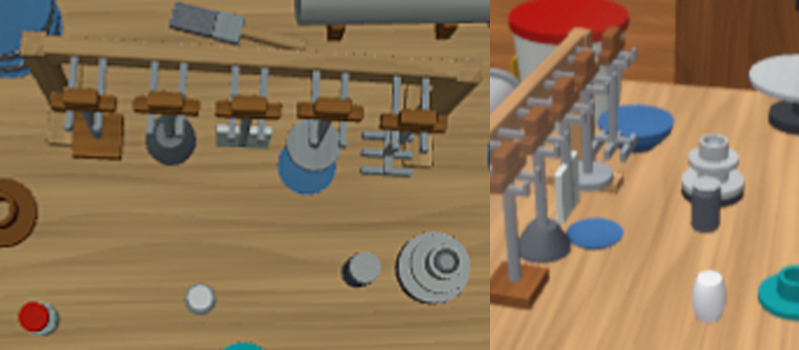

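The plunger hangs fourth in the row with its bar at x 298–362, evenly spaced with the others. Both caps are stacked on the stand at (432,267), and the bystanders haven't moved.

```bash
python3 -c "
from workcell import arm
print(arm.close_job())"
```

```text
the job is handed in; nothing more can be done
None
```

The job is handed in at about 22 s: the plunger hangs on the free hook, the large cap is home on the stand's base with the small cap home on top, and the last pictures show the other tools, jar, pot and tin undisturbed.

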